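# Reset the block heater through its guarded key well

## Robot

A 6-joint arm with a two-finger parallel gripper is mounted at the origin on the work surface. World frame = base frame: x ahead of the robot, y to its left, z up, the work surface at z = 0. Lengths are in m, angles in degrees, forces in N, time in s.
With the tool pointing down it reaches from about 0.375 to 0.9 m from the base axis. Payload 3.1 kg.
Tool frame: the origin (TCP) lies where the fingers leave the gripper's body, on its centre line; the fingertips stand bot.tips_ahead ahead of it and the grasp point (between the pads) lies 51 mm ahead of it (bot.tips_ahead is the distance from the TCP to the fingertips, in m); z points along the fingers, x is the direction in which the jaws open and shut, and the axes are right-handed (so a half turn about z gives the same grasp; the last joint's range is limited). The gripper opens to 87 mm and grips with 3 to 60 N. Pads are 19 mm wide; open, the fingers measure 117 mm over their backs; the gripper's body (75 mm by 190 mm) begins 51 mm behind the grasp point.
Start: joints at [65.346, 30.224, 82.088, -0, 67.689, -10.227], TCP at [0.156, 0.605, 0.292] pointing down, gripper open.
Joint ranges: [-176.69, 176.69], [-43.24, 126.21], [12.49, 139.97], [-82, 262], [0, 151.66], [-163.58, 163.58]. Speed limits (degrees/s): [159.86, 159.86, 180, 180, 180, 180].

## Interface

Orientations are given as a 3x3 rotation matrix whose columns are the frame's x, y, z axes.
In Python, from rig import bot, vision, nets gives the robot as it stands.
- The arm moves only by the tool play_rows, never from a script. Its argument "series" is a list of rows, each an object of numbers: "tx", "ty", "tz": the shift along the world's x, y, z as a fraction of full scale; "turn": the turn about the world's z as a fraction of full scale. A call has 1 to 10 rows; each row shifts and turns the commanded pose from where the row before left it; what a row does not reach is not made up. Full scale, the value 1, is 0.8 m for a shift and 60 degrees for a turn. A row lasts 1/10 s, in which the tool goes at most 50 mm and 8.59 degrees, less where a joint would pass 70% of its speed; a pose out of reach is approached as far as the arm can. A call with a number of a shift or a turn outside -1 to 1 is refused whole. A call with a gripper value outside its range is refused whole. "gripper" is the opening, from 0 (shut) to 1 (fully open), set as the call begins (left out, the last holds). The fingers move at their own pace and stop on an object; the grip force is fixed at half the most. Time passes only in rows, so rows that do not move let the fingers close. It gives the time, the measured TCP pose, the force and the opening at its end, in the units of the state.
- bot.read_state(): the state, without advancing time (a new reading comes with each control period).
- vision.capture(name): name is "side" or "top"; returns a dict with "pixels" (420x560x3 uint8, blue, green, red), "fx", "fy", "cx", "cy" (pixels), "D" ([k1, k2, p1, p2, k3] as OpenCV has them; the pictures are not rectified), "extrinsics" (4x4, takes a point from camera to world coordinates). Camera axes: x right, y down, z forward; pixel columns grow to the right and rows downward; lengths in m; the calibration is good to about 2 mm. A picture is of the moment at which its call begins. There is no depth.
- bot.hand_in(): hands the job in, once; it reports no verdict.
Trained networks look in a picture, given as the dict that the camera call returned (one of the last four; its "shot" number tells which), for a name from the list of things; names that differ only in an ending like _2 or _b are one class to them, and where a whole thing is asked for, a point or a joint stands for the part that bears it (a point fixed in the world has none). Each returns a list of dicts, best first, with "confidence" (0 to 1); they miss things now and then, are a little off and sometimes report something else, mostly with a low value. They report only what shows in the picture. A call takes as long as a camera call.
- nets.look_for(picture, query): "at" ([column, row] as shares, 0 to 1, of the picture: columns of its width, rows of its height, amid what is visible of it).
- nets.masks_of(picture, query): "region" (420x560 bool, what is visible of it) and "at" ([column, row] as shares, 0 to 1, of the picture: columns of its width, rows of its height, amid what is visible of it).
The state is a dict: "time_s": time; "joint_positions": joint angles; "qvel": joint speeds; "tau": joint torques, N m; "position": TCP position; "tcp_rot": TCP orientation; "force": force on the tool from outside, world axes, zero at the start; "moment": the same for the moment, N m; "opening": opening from 0.0 (shut) to 1.0 (fully open).
Only numpy, scipy, OpenCV 4.12 (cv2) and the standard library are available. Lean on these libraries where they do the work, as an engineer would, in place of code of your own. Each camera call takes 0.05 s, during which the arm holds its last target.

## Task

The dry-block heater has tripped and needs its reset. Push the sliding hood fully across so that it uncovers the well with the round key, reach a fingertip down into that well and press the round key fully down, keeping it down for a good second, then let it up and push the hood all the way back over it. Only push and press: leave the square key unpressed, and do not shift or lift the vials standing in the heater or anything else on the bench.

Things in the scene. Friction and masses are not known exactly. Their poses are not given: they have to be found in the camera images.
- heater: Fixed dry-block heater, 250 (x) x 190 (y) x 75 mm high; origin: centre of its underside, front at -x. Its grey deck (front of the top, x -125 to -11 mm) has two square wells 46 x 46 x 26 mm deep at x -68, y +37 mm (round key) and y -37 mm (square key), and rails 3 mm high along y at x -117 and -19 mm. On the block behind, vials stand up to 125 mm above the bench.
- reset_well (a point): Centre of the mouth of the round key's well (46 x 46 mm, sides along the heater's x and y), level with the deck, 75 mm above the bench. The round key, 22 mm in diameter, is centred in it; its top is 15 mm below this point when up, 21 mm when fully down. Fixed to the heater, axes alike.
- stop_well (a point): Centre of the mouth of the other well, level with the deck, 74 mm from reset_well along the heater's -y. The square key (20 x 20 mm) stands in it, its top 15 mm below this point. It is to be left alone.
- hood_top (a point): Centre of the top of the sliding hood, 20 mm above the deck. The hood is a cap 90 x 90 x 18 mm high with a clear top and black side walls, its lower edge 2 mm above the deck. Too wide to grip, it is pushed on a side wall. It is captive and slides only along the heater's y, over one well or the other.
- hood (a joint): Position of the hood, 0 to 0.074 m: 0 = centred over the round key's well (covered), 0.074 = centred over the square key's well (round key's well open). Grows as the hood moves towards the heater's -y. It stays where it is left; sliding it takes about 2 to 4 N, and it has hard stops at both ends. Starts at 0 to 0.012.
- reset_key (a joint): How far the round key is pressed, 0 (up) to 0.006 m (fully down). Sprung: it moves from about 1.2 N, is fully down at about 4 N and comes up by itself when let go.
- stop_key (a joint): How far the square key is pressed, 0 to 0.006 m; sprung like the round key. Leave it up.
- vial_a: Small glass vial with a white screw cap, 20 mm in diameter, 50 mm high, loose in a hole of the heater's block; origin: centre of its underside. Leave alone.
- vial_b: Vial like vial_a. Leave alone.
- vial_c: Vial like vial_a. Leave alone.
- tube_rack: Blue rack of small white-capped tubes, 110 x 80 mm, 47 mm high, loose, beside the heater on its +y side (its centre 170 mm or more from the heater's middle); origin: centre of its underside. Leave alone.
- tip_box: Open pipette-tip box, 120 x 85 mm, 58 mm high, loose, beside the heater on its -y side (its centre 185 mm or more from the heater's middle); origin: centre of its underside. Leave alone.
- pipette: Pipette lying on the bench, 270 mm long, 24 mm thick; origin on its underside, near the middle. Leave alone.
- bottle: Glass reagent bottle, 64 mm in diameter, 130 mm high, standing on the bench; origin: centre of its underside. Leave alone.
- marker: Marker pen lying on the bench, 130 mm long, 12 mm thick; origin on its underside. Leave alone.

How it is judged:
By the outcome, as a careful person would: the job done as asked, in the order asked, and still so for the second after the job is handed in, with the robot touching nothing.
It also fails if it takes over 56 s, if anything falls off the work surface, if the arm or the gripper's body presses on something with over 40 N, if the wrist force passes 120 N, or if a joint passes its speed limit or range.

## Working session

There is one attempt and no reset: what is moved stays moved. The work goes in short steps, Python scripts to look and compute and a tool call to move; the robot and the scene stay as the last step left them, time stands still between calls to the robot, and variables do not carry over. Pictures are saved under pics/ and viewed, and the job is handed in when it is done.

Besides the shell and the picture viewer there is one more tool, called after "Request:" as name(argument=value, ...), one argument or row to a line, values as JSON. play_rows: Moves the arm, as the interface text tells. Shift numbers are shares of 0.8 m and turn numbers shares of 60 degrees, none past 1 either way. Its arguments: {"type":"object","properties":{"series":{"type":"array"},"gripper":{"type":"number"}},"required":["series"]}

```bash
ls; mkdir -p pics
python3 - <<'E'
from rig import bot, vision, nets
import cv2,pickle
s=bot.read_state();print(s,bot.tips_ahead)
for n in ("side","top"):
    p=vision.capture(n); cv2.imwrite(f"pics/{n}0.png",p["pixels"]); pickle.dump(p,open(f"{n}0.pkl","wb"))
    print(n,p["fx"],p["cx"],p["cy"],p["D"],p["extrinsics"])
    for q in ("hood_top","reset_well","stop_well","heater","vial_a","tube_rack","tip_box","pipette","bottle","marker"):
        print(q,[(round(d["at"][0]*560,1),round(d["at"][1]*420,1),round(d["confidence"],2)) for d in nets.look_for(p,q)][:4])
E
```

```text
pics
{'time_s': 0.0, 'joint_positions': array([ 6.53461298e+01,  3.02796557e+01,  8.21583755e+01,  3.55480694e-04,
        6.76902477e+01, -1.02249929e+01]), 'qvel': array([ 0.11053536, -0.1031214 , -0.06113504, -0.07754472,  0.04782663,
        0.03484381]), 'tau': array([ 6.95290873e-04, -4.40049934e+01, -1.76592529e+01,  6.35238597e-02,
        5.79827616e-02, -1.54739878e-04]), 'position': array([0.15542574, 0.60474154, 0.29125305]), 'tcp_rot': array([[ 2.49179279e-01,  9.68456920e-01, -9.39136076e-04],
       [ 9.68454871e-01, -2.49180722e-01, -2.03240585e-03],
       [-2.20231212e-03, -4.03077482e-04, -9.99997494e-01]]), 'force': array([ 0.14266851,  0.01672714, -0.28949269]), 'moment': array([-0.02073235, -0.01749986,  0.03691039]), 'opening': 1.0026991858107177} 0.0697
side 492.8792556111163 286.72386800698257 202.50232391523895 [-0.01590987  0.          0.          0.          0.        ] [[ 0.54573346 -0.55395874  0.62873262 -0.40336506]
 [-0.83777081 -0.3765864   0.39537672 -0.60383217]
 [ 0.01774976 -0.74250414 -0.66960626  1.06739764]
 [ 0.          0.          0.       
[... 422 characters left out ...]
6080557592 [-0.02684198  0.          0.          0.          0.        ] [[ 0.01380127 -0.99383959  0.1099654   0.38859805]
 [-0.9998302  -0.01237352  0.01365552 -0.01618641]
 [-0.01221074 -0.11013519 -0.99384161  1.42720528]
 [ 0.          0.          0.          1.        ]]
hood_top [(286.7, 214.4, 0.69), (363.5, 220.7, 0.63), (307.6, 223.2, 0.5)]
reset_well [(304.5, 196.9, 0.68)]
stop_well [(305.4, 195.0, 0.68)]
heater [(303.2, 196.7, 0.68), (286.5, 212.1, 0.31)]
vial_a [(294.7, 174.4, 0.6), (323.2, 186.8, 0.59), (316.7, 164.8, 0.53), (306.0, 221.3, 0.33)]
tube_rack [(245.2, 172.1, 0.92)]
tip_box []
pipette [(469.7, 278.3, 0.85)]
bottle [(115.6, 211.7, 0.6)]
marker [(117.7, 254.6, 0.64)]
```

Run:
```python
import cv2,pickle
p=pickle.load(open("top0.pkl","rb"))["pixels"]; cv2.imwrite("pics/topc.png",cv2.resize(p[130:290,200:400],None,fx=4,fy=4)[:600,:800] if 0 else cv2.resize(p[130:280,200:400],None,fx=4,fy=4,interpolation=cv2.INTER_CUBIC))
p=pickle.load(open("side0.pkl","rb"))["pixels"]; cv2.imwrite("pics/sidec.png",cv2.resize(p[130:280,230:430],None,fx=4,fy=4,interpolation=cv2.INTER_CUBIC))
```

```text
(no output)
```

View pics/top0.png

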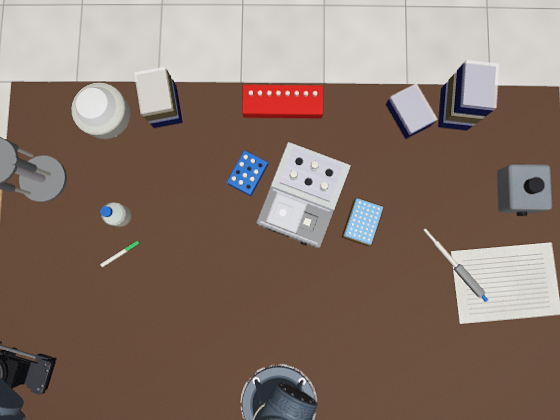

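View pics/side0.png

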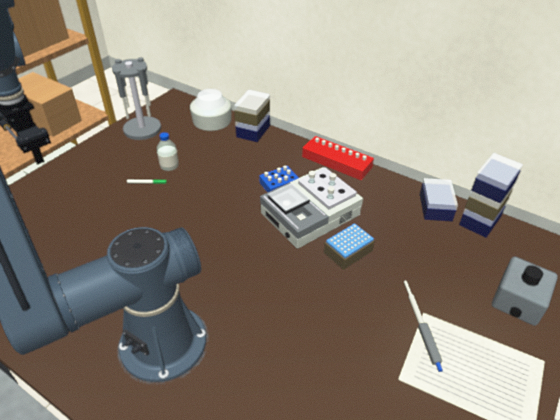

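View pics/topc.png

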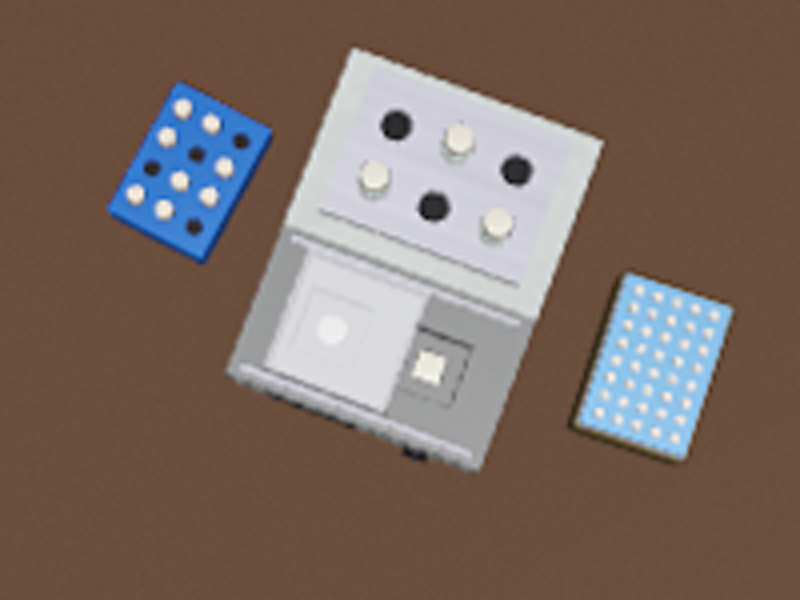

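View pics/sidec.png

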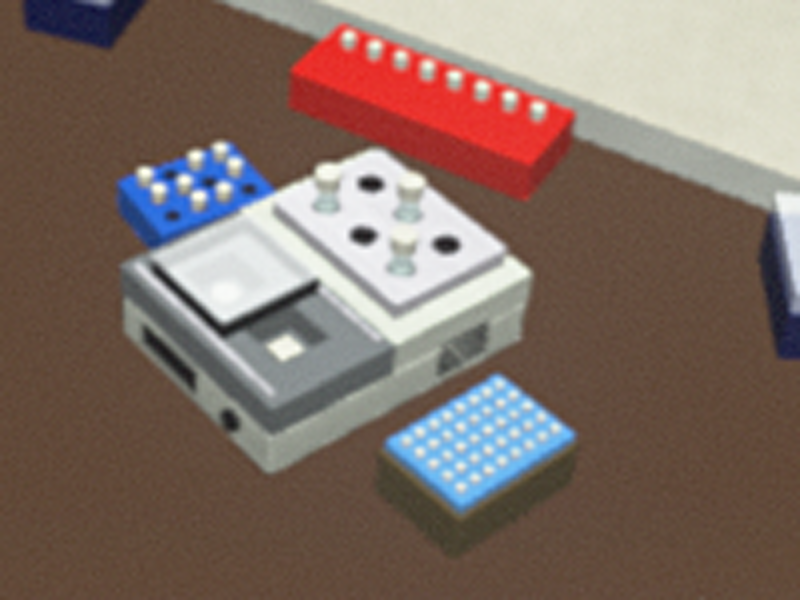

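```bash
cat > h.py <<'E'
import numpy as np,cv2
def proj(p,P):
    T=np.linalg.inv(p["extrinsics"]);K=np.array([[p["fx"],0,p["cx"]],[0,p["fy"],p["cy"]],[0,0,1]])
    return cv2.projectPoints(np.asarray(P,float).reshape(-1,3),cv2.Rodrigues(T[:3,:3])[0],T[:3,3],K,np.array(p["D"]))[0][:,0]
def ray(p,uv):
    K=np.array([[p["fx"],0,p["cx"]],[0,p["fy"],p["cy"]],[0,0,1]])
    n=cv2.undistortPoints(np.array([[uv]],float),K,np.array(p["D"]))[0,0]
    return p["extrinsics"][:3,3],p["extrinsics"][:3,:3]@np.array([n[0],n[1],1])
def atz(p,uv,z):
    o,d=ray(p,uv);return o+d*(z-o[2])/d[2]
def h2w(q,P):
    c,s=np.cos(q[2]),np.sin(q[2]);P=np.asarray(P,float).reshape(-1,3)
    return np.c_[q[0]+c*P[:,0]-s*P[:,1],q[1]+s*P[:,0]+c*P[:,1],P[:,2]]
E
python3 - <<'E'
from h import *
import pickle
from scipy.optimize import least_squares
t=pickle.load(open("top0.pkl","rb"));s=pickle.load(open("side0.pkl","rb"))
H=[(-.068,.037,.060),(-.068,-.037,.060),(-.125,.095,.075),(-.125,-.095,.075)]
ut=(np.array([(332,330),(429,368),(228,373),(480,470)])+.5)/4-.5+[200,130]
Hs=[(-.068,.037,.060),(-.068,-.037,.060),(-.125,.095,.075),(-.125,-.095,.075)]
us=(np.array([(225,290),(285,346),(123,265),(270,410)])+.5)/4-.5+[230,130]
def f(q,sep=None):
    a=proj(t,h2w(q,H))-ut;b=proj(s,h2w(q,Hs))-us
    return np.r_[a.ravel(),b.ravel()] if sep is None else (a if sep==0 else b).ravel()
for sep in (None,0,1):
    r=least_squares(lambda q:f(q,sep),[.5,-.05,-.36]);print(sep,r.x,np.degrees(r.x[2]),r.fun.reshape(-1,2).round(2).tolist())
    if sep is None:q=r.x
np.save("q.npy",q)
def edges(hy):
    L=[]
    def rect(x0,x1,y0,y1,z):
        c=[(x0,y0,z),(x1,y0,z),(x1,y1,z),(x0,y1,z)]
        L.extend((c[i],c[(i+1)%4]) for i in range(4))
    rect(-.125,-.011,-.095,.095,.075);rect(-.091,-.045,.014,.06,.075);rect(-.091,-.045,-.06,-.014,.075)
    rect(-.113,-.023,hy-.045,hy+.045,.095);rect(-.125,.125,-.095,.095,0.0)
    return L
for n,p,off in(("top",t,(200,130)),("side",s,(230,130))):
    im=cv2.resize(p["pixels"][off[1]:off[1]+150,off[0]:off[0]+200],None,fx=4,fy=4,interpolation=cv2.INTER_CUBIC)
    for a,b in edges(.037-.004):
        A=(proj(p,h2w(q,[a,b]))-off+.5)*4-.5
        cv2.line(im,*[tuple(int(round(v)) for v in k) for k in A],(0,0,255),1)
    cv2.imwrite(f"pics/ov_{n}.png",im)
E
```

```text
None [ 0.59252428 -0.06588796 -0.35981546] -20.615907374320937 [[0.2, -0.0], [0.26, -0.07], [-0.47, -0.02], [-0.17, 0.45], [0.27, 0.28], [0.03, -0.05], [-0.45, -0.32], [0.48, -0.27]]
0 [ 0.59298879 -0.06545475 -0.35373084] -20.267283963423683 [[0.16, -0.04], [0.28, -0.26], [-0.44, 0.1], [0.01, 0.18]]
1 [ 0.59181516 -0.0666057  -0.36794529] -21.081712431479893 [[0.32, 0.36], [-0.08, 0.11], [-0.37, -0.38], [0.13, -0.12]]
```

View pics/ov_top.png

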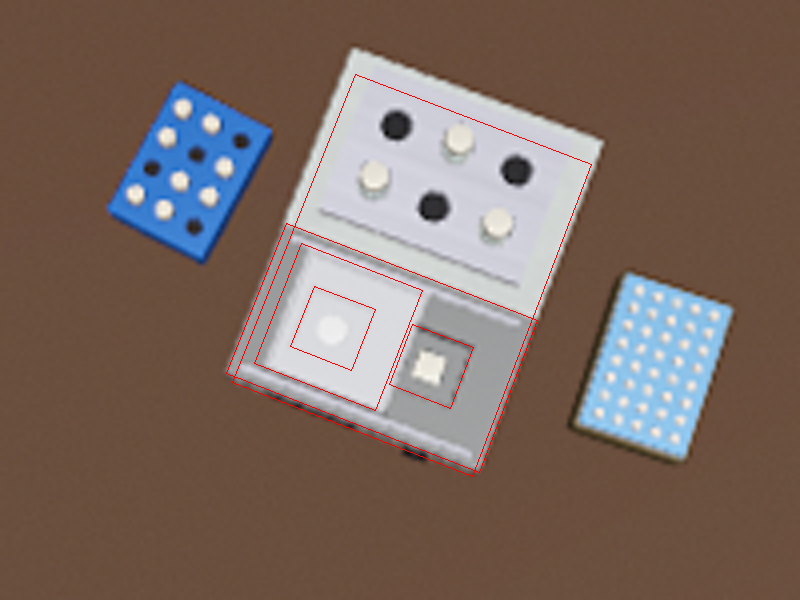

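View pics/ov_side.png

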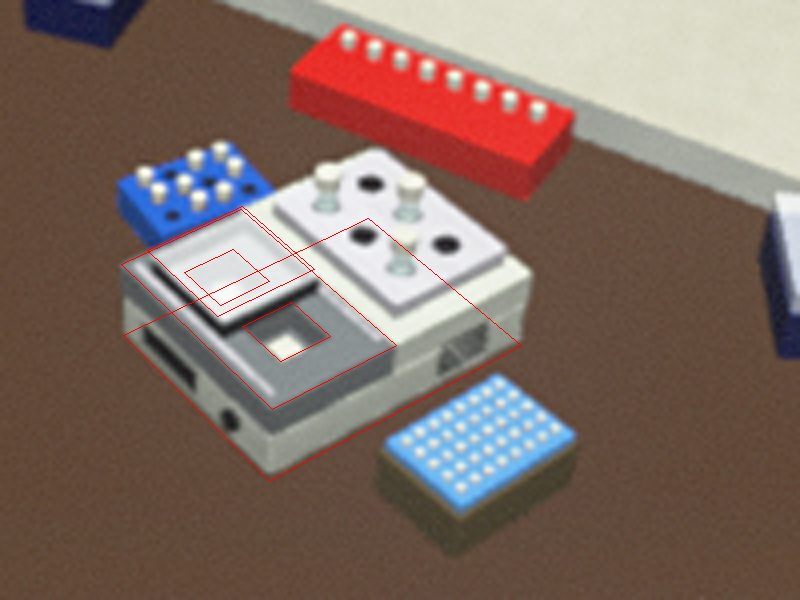

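```bash
cat > g.py <<'E'
from h import *
from rig import bot
q=np.load("q.npy")
def go(hx,hy,ztip):
    s=bot.read_state();p=s["position"];R=s["tcp_rot"]
    tip=p+R[:,2]*bot.tips_ahead
    w=h2w(q,[(hx,hy,ztip)])[0];d=w-tip
    c,sn=np.cos(q[2]),np.sin(q[2]);e=tip[:2]-q[:2]
    print("t",s["time_s"],"tip heater",[round(1e3*v,1) for v in (c*e[0]+sn*e[1],-sn*e[0]+c*e[1],tip[2])],"F",s["force"].round(1),"open",round(s["opening"],3))
    ang=np.degrees(np.arctan2(R[1,0],R[0,0]));print("turn deg",(90+np.degrees(q[2])-ang),"d mm",(d*1e3).round(1),"units",(d/.8).round(4))
E
python3 -c "
from g import *
go(-.068,.115,.13)
print('heater y unit per 10mm in units',h2w([0,0,q[2]],[(0,.01,0)])/.8)"
```

```text
t 1.1 tip heater [np.float64(-645.2), np.float64(474.4), np.float64(222.5)] F [ 0.4  0.7 -0.6] open 0.999
turn deg -6.191352720657932 d mm [ 413.7 -539.6  -92.5] units [ 0.5171 -0.6745 -0.1157]
heater y unit per 10mm in units [[0.00440127 0.01169952 0.        ]]
```

Request:
play_rows(
  series=[
    {"tx":0.0287,"ty":-0.0375,"turn":-0.0103},
    {"tx":0.0287,"ty":-0.0375,"turn":-0.0103},
    {"tx":0.0287,"ty":-0.0375,"turn":-0.0103},
    {"tx":0.0287,"ty":-0.0375,"turn":-0.0103},
    {"tx":0.0287,"ty":-0.0375,"turn":-0.0103},
    {"tx":0.0287,"ty":-0.0375,"turn":-0.0103},
    {"tx":0.0287,"ty":-0.0375,"turn":-0.0103},
    {"tx":0.0287,"ty":-0.0375,"turn":-0.0103},
    {"tx":0.0287,"ty":-0.0375,"turn":-0.0103},
    {"tx":0.0287,"ty":-0.0375,"turn":-0.0103},
  ],
  gripper=0,
)

```text
invalid input
```

Request:
play_rows(
  series=[
    {"tx":0.0287,"ty":-0.0375},
    {"tx":0.0287,"ty":-0.0375},
    {"tx":0.0287,"ty":-0.0375},
    {"tx":0.0287,"ty":-0.0375},
    {"tx":0.0287,"ty":-0.0375},
    {"tx":0.0287,"ty":-0.0375},
    {"tx":0.0287,"ty":-0.0375},
    {"tx":0.0287,"ty":-0.0375},
    {"tx":0},
    {"tx":0},
  ],
)

```text
invalid input
```

```bash
python3 -c "
from g import *
go(-.068,.115,.083)"
```

```text
t 1.1 tip heater [np.float64(-645.2), np.float64(474.4), np.float64(222.5)] F [ 0.4  0.7 -0.6] open 0.999
turn deg -6.191352720657932 d mm [ 413.7 -539.6 -139.5] units [ 0.5171 -0.6745 -0.1744]
```

Request:
play_rows(
  series=[
    {"tx":0.0287,"ty":-0.0375,"tz":0,"turn":-0.0103},
    {"tx":0.0287,"ty":-0.0375,"tz":0,"turn":-0.0103},
    {"tx":0.0287,"ty":-0.0375,"tz":0,"turn":-0.0103},
    {"tx":0.0287,"ty":-0.0375,"tz":0,"turn":-0.0103},
    {"tx":0.0287,"ty":-0.0375,"tz":0,"turn":-0.0103},
    {"tx":0.0287,"ty":-0.0375,"tz":0,"turn":-0.0103},
    {"tx":0.0287,"ty":-0.0375,"tz":0,"turn":-0.0103},
    {"tx":0.0287,"ty":-0.0375,"tz":0,"turn":-0.0103},
    {"tx":0.0287,"ty":-0.0375,"tz":0,"turn":-0.0103},
    {"tx":0.0287,"ty":-0.0375,"tz":0,"turn":-0.0103},
  ],
  gripper=0,
)

```text
time_s: 2.1
position: [0.3862, 0.3041, 0.2925]
tcp_rot: [[0.352, 0.936, 0.001], [0.936, -0.352, 0.0], [0.001, 0.001, -1.0]]
force: [0.2, 0.6, -0.6]
opening: 0.171
```

Request:
play_rows(
  series=[
    {"tx":0.0287,"ty":-0.0375,"tz":0,"turn":0},
    {"tx":0.0287,"ty":-0.0375,"tz":0,"turn":0},
    {"tx":0.0287,"ty":-0.0375,"tz":0,"turn":0},
    {"tx":0.0287,"ty":-0.0375,"tz":0,"turn":0},
    {"tx":0.0287,"ty":-0.0375,"tz":0,"turn":0},
    {"tx":0.0287,"ty":-0.0375,"tz":0,"turn":0},
    {"tx":0.0287,"ty":-0.0375,"tz":-0.02,"turn":0},
    {"tx":0.0287,"ty":-0.0375,"tz":-0.03,"turn":0},
    {"tx":0,"ty":0,"tz":-0.04,"turn":0},
    {"tx":0,"ty":0,"tz":-0.02,"turn":0},
  ],
)

```text
time_s: 3.1
position: [0.5687, 0.0639, 0.2019]
tcp_rot: [[0.354, 0.935, -0.003], [0.935, -0.354, 0.0], [-0.001, -0.003, -1.0]]
force: [0.5, 0.2, -0.1]
opening: 0.006
```

Run:
```python
from g import *
go(-.068,.110,.083)
from rig import vision
import pickle
for n,off in(("top",(200,130)),("side",(230,130))):
    p=vision.capture(n);cv2.imwrite(f"pics/a_{n}.png",cv2.resize(p["pixels"][off[1]:off[1]+150,off[0]:off[0]+200],None,fx=4,fy=4,interpolation=cv2.INTER_CUBIC))
```

```text
t 3.1 tip heater [np.float64(-68.2), np.float64(113.0), np.float64(132.2)] F [ 0.5  0.2 -0.1] open 0.006
turn deg 0.13921417902031408 d mm [ -0.9  -2.9 -49.2] units [-0.0011 -0.0036 -0.0615]
```

View pics/a_side.png

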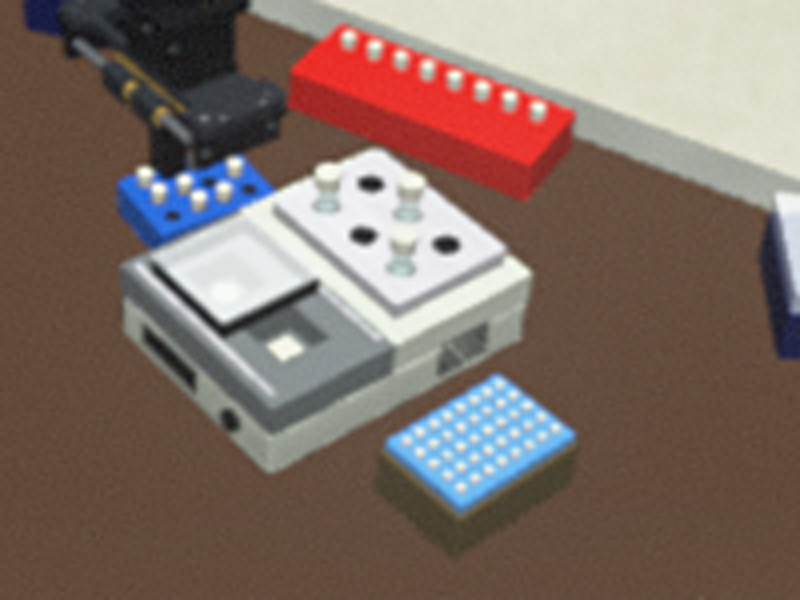

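View pics/a_top.png

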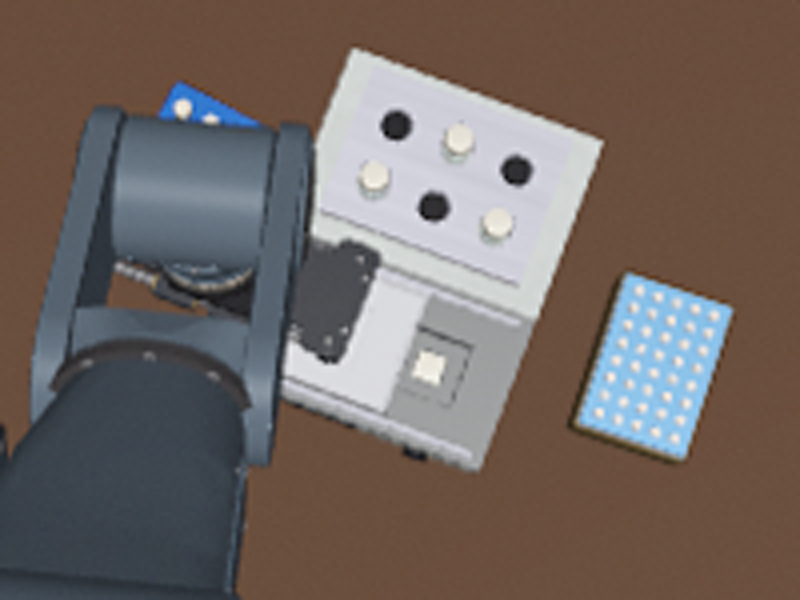

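Request:
play_rows(
  series=[
    {"tx":0,"ty":0,"tz":-0.02,"turn":0},
    {"tx":0,"ty":0,"tz":-0.02,"turn":0},
    {"tx":0,"ty":0,"tz":-0.015,"turn":0},
    {"tx":0,"ty":0,"tz":-0.005,"turn":0},
    {"tx":0,"ty":0,"tz":0,"turn":0},
    {"tx":-0.0035,"ty":-0.0094,"tz":0,"turn":0},
    {"tx":-0.0035,"ty":-0.0094,"tz":0,"turn":0},
    {"tx":-0.0035,"ty":-0.0094,"tz":0,"turn":0},
    {"tx":-0.0026,"ty":-0.007,"tz":0,"turn":0},
    {"tx":-0.0026,"ty":-0.007,"tz":0,"turn":0},
  ],
)

```text
time_s: 4.2
position: [0.5564, 0.031, 0.1566]
tcp_rot: [[0.353, 0.936, 0.001], [0.936, -0.353, 0.001], [0.001, 0.001, -1.0]]
force: [-0.1, 2.5, 2.4]
opening: 0.004
```

```bash
python3 -c "
from g import *
go(-.068,.023,.083)"
```

```text
t 4.2 tip heater [np.float64(-67.9), np.float64(78.1), np.float64(86.9)] F [-0.1  2.5  2.4] open 0.004
turn deg 0.06124819702711193 d mm [-19.5 -51.5  -3.9] units [-0.0244 -0.0644 -0.0048]
```

Request:
play_rows(
  series=[
    {"tx":-0.0026,"ty":-0.007,"tz":0,"turn":0},
    {"tx":-0.0026,"ty":-0.007,"tz":0,"turn":0},
    {"tx":-0.0026,"ty":-0.007,"tz":0,"turn":0},
    {"tx":-0.0026,"ty":-0.007,"tz":0,"turn":0},
    {"tx":-0.0026,"ty":-0.007,"tz":0,"turn":0},
    {"tx":-0.0026,"ty":-0.007,"tz":0,"turn":0},
    {"tx":-0.0026,"ty":-0.007,"tz":0,"turn":0},
    {"tx":-0.0026,"ty":-0.007,"tz":0,"turn":0},
  ],
)

```text
time_s: 5.0
position: [0.5397, -0.0138, 0.1563]
tcp_rot: [[0.352, 0.936, 0.0], [0.936, -0.352, -0.0], [0.0, 0.0, -1.0]]
force: [1.3, 1.8, 1.2]
opening: 0.009
```

```bash
python3 -c "
from g import *
go(-.068,.023,.083)"
```

```text
t 5.0 tip heater [np.float64(-67.7), np.float64(30.2), np.float64(86.6)] F [1.3 1.8 1.2] open 0.009
turn deg -0.008685852944537942 d mm [-2.8 -6.6 -3.6] units [-0.0035 -0.0083 -0.0045]
```

Last few mm slowly (2 mm per row).

Request:
play_rows(
  series=[
    {"tx":-0.0009,"ty":-0.0023,"tz":0,"turn":0},
    {"tx":-0.0009,"ty":-0.0023,"tz":0,"turn":0},
    {"tx":-0.0009,"ty":-0.0023,"tz":0,"turn":0},
    {"tx":0,"ty":0,"tz":0,"turn":0},
  ],
)

```text
time_s: 5.4
position: [0.5374, -0.0191, 0.1561]
tcp_rot: [[0.352, 0.936, -0.001], [0.936, -0.352, -0.0], [-0.0, -0.0, -1.0]]
force: [-0.3, 1.3, 1.4]
opening: 0.001
```

```bash
python3 -c "
from g import *
go(-.068,.023,.083)"
```

```text
t 5.4 tip heater [np.float64(-68.1), np.float64(24.4), np.float64(86.4)] F [-0.3  1.3  1.4] open 0.001
turn deg -0.01730764428488385 d mm [-0.4 -1.3 -3.4] units [-0.0005 -0.0017 -0.0043]
```

Request:
play_rows(
  series=[
    {"tx":-0.0009,"ty":-0.0023,"tz":0,"turn":0},
    {"tx":-0.0009,"ty":-0.0023,"tz":0,"turn":0},
    {"tx":0,"ty":0,"tz":0,"turn":0},
  ],
)

```text
time_s: 5.7
position: [0.536, -0.0227, 0.1561]
tcp_rot: [[0.352, 0.936, -0.0], [0.936, -0.352, -0.0], [-0.0, -0.0, -1.0]]
force: [0.3, 0.7, -0.3]
opening: 0.006
```

```bash
python3 -c "
from g import *
go(-.068,.023,.083)"
```

```text
t 5.7 tip heater [np.float64(-68.2), np.float64(20.5), np.float64(86.4)] F [ 0.3  0.7 -0.3] open 0.006
turn deg -0.009136576649112271 d mm [ 1.   2.2 -3.4] units [ 0.0013  0.0028 -0.0043]
```

Request:
play_rows(
  series=[
    {"tx":-0.0009,"ty":-0.0023,"tz":0,"turn":0},
    {"tx":-0.0009,"ty":-0.0023,"tz":0,"turn":0},
  ],
)

```text
time_s: 5.9
position: [0.5354, -0.0244, 0.1562]
tcp_rot: [[0.355, 0.935, 0.002], [0.935, -0.355, 0.004], [0.005, 0.0, -1.0]]
force: [6.0, 14.0, -1.7]
opening: 0.004
```

Run:
```python
from g import *
go(-.068,.023,.083)
from rig import vision
for n,off in(("side",(230,130)),):
    p=vision.capture(n);cv2.imwrite(f"pics/b_{n}.png",cv2.resize(p["pixels"][off[1]:off[1]+150,off[0]:off[0]+200],None,fx=4,fy=4,interpolation=cv2.INTER_CUBIC))
```

```text
t 5.9 tip heater [np.float64(-68.1), np.float64(19.0), np.float64(86.5)] F [ 6.  14.  -1.7] open 0.004
turn deg 0.16151688185671276 d mm [ 1.5  3.7 -3.5] units [ 0.0018  0.0046 -0.0044]
```

View pics/b_side.png

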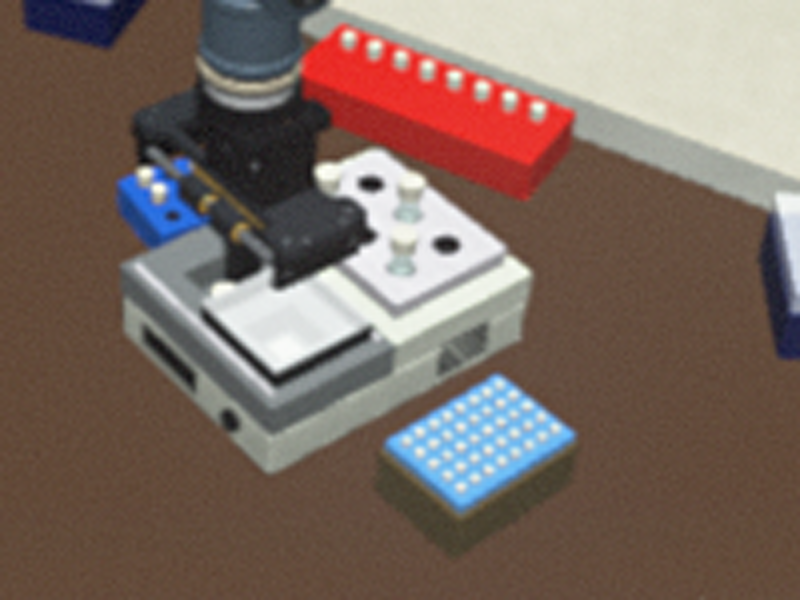

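Request:
play_rows(
  series=[
    {"tx":0.0035,"ty":0.0095,"tz":0.005,"turn":0},
    {"tx":0.0038,"ty":0.0105,"tz":0.005,"turn":0},
    {"tx":0,"ty":0,"tz":0,"turn":0},
    {"tx":0,"ty":0,"tz":0,"turn":0},
  ],
)

```text
time_s: 6.35
position: [0.5404, -0.0101, 0.1644]
tcp_rot: [[0.351, 0.936, -0.0], [0.936, -0.351, -0.001], [-0.001, -0.0, -1.0]]
force: [0.2, 0.0, -0.6]
opening: 0.005
```

Run:
```python
from g import *
go(-.068,.036,.060)
from rig import vision
for n,off in(("side",(260,170)),):
    p=vision.capture(n);
    im=cv2.resize(p["pixels"][off[1]:off[1]+75,off[0]:off[0]+100],None,fx=8,fy=8,interpolation=cv2.INTER_CUBIC)
    def rect(x0,x1,y0,y1,z,col):
        A=(proj(p,h2w(q,[(x0,y0,z),(x1,y0,z),(x1,y1,z),(x0,y1,z)]))-off+.5)*8-.5
        cv2.polylines(im,[A.round().astype(np.int32)],True,col,1)
    rect(-.113,-.023,-.082,.008,.095,(0,0,255));rect(-.091,-.045,.014,.06,.075,(0,255,0))
    s=bot.read_state();tip=s["position"]+s["tcp_rot"][:,2]*bot.tips_ahead
    A=(proj(p,[tip])-off+.5)*8-.5;cv2.circle(im,tuple(int(v) for v in A[0]),4,(255,0,255),1)
    cv2.imwrite("pics/c_side.png",im)
```

```text
t 6.35 tip heater [np.float64(-68.4), np.float64(33.9), np.float64(94.7)] F [ 0.2  0.  -0.6] open 0.005
turn deg -0.06435221633616095 d mm [  1.2   1.9 -34.7] units [ 0.0014  0.0023 -0.0433]
```

View pics/c_side.png

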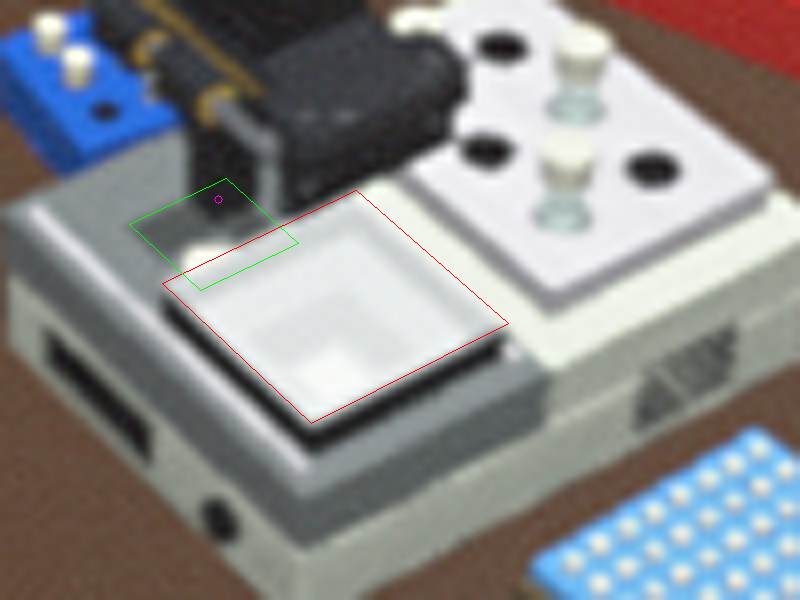

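Request:
play_rows(
  series=[
    {"tx":0.0013,"ty":0.0023,"tz":0,"turn":0},
    {"tx":0,"ty":0,"tz":-0.011,"turn":0},
    {"tx":0,"ty":0,"tz":-0.011,"turn":0},
    {"tx":0,"ty":0,"tz":-0.01,"turn":0},
    {"tx":0,"ty":0,"tz":-0.004,"turn":0},
    {"tx":0,"ty":0,"tz":0,"turn":0},
  ],
)

```text
time_s: 7.0
position: [0.5411, -0.0083, 0.1344]
tcp_rot: [[0.352, 0.936, -0.002], [0.936, -0.352, 0.0], [-0.0, -0.002, -1.0]]
force: [0.0, -0.0, -0.1]
opening: 0.004
```

```bash
python3 -c "
from g import *
go(-.068,.036,.054)"
```

```text
t 7.0 tip heater [np.float64(-68.6), np.float64(35.8), np.float64(64.7)] F [ 0.  -0.  -0.1] open 0.004
turn deg -0.0007899975291536521 d mm [  0.6   0.  -10.7] units [ 0.0008  0.     -0.0134]
```

Request:
play_rows(
  series=[
    {"tx":0.0007,"ty":0,"tz":-0.0025,"turn":0},
    {"tx":0,"ty":0,"tz":-0.0025,"turn":0},
    {"tx":0,"ty":0,"tz":-0.0025,"turn":0},
    {"tx":0,"ty":0,"tz":-0.0025,"turn":0},
    {"tx":0,"ty":0,"tz":-0.002,"turn":0},
  ],
)

```text
time_s: 7.5
position: [0.5424, -0.0084, 0.1261]
tcp_rot: [[0.352, 0.936, 0.001], [0.936, -0.352, -0.0], [0.0, 0.001, -1.0]]
force: [-0.2, 0.5, 3.9]
opening: 0.007
```

```bash
python3 -c "
from g import *
go(-.068,.036,.054)"
```

```text
t 7.5 tip heater [np.float64(-67.2), np.float64(36.2), np.float64(56.4)] F [-0.2  0.5  3.9] open 0.007
turn deg -0.009771114582875384 d mm [-0.9  0.1 -2.4] units [-0.0011  0.0001 -0.0029]
```

Spring felt; push to a firm bottom.

Request:
play_rows(
  series=[
    {"tx":0,"ty":0,"tz":-0.0025,"turn":0},
    {"tx":0,"ty":0,"tz":-0.0015,"turn":0},
  ],
)

```text
time_s: 7.7
position: [0.5424, -0.0084, 0.1238]
tcp_rot: [[0.352, 0.936, 0.001], [0.936, -0.352, -0.0], [0.0, 0.001, -1.0]]
force: [-3.4, 0.3, 19.4]
opening: 0.003
```

```bash
python3 -c "
from g import *
go(-.068,.036,.054)"
```

```text
t 7.7 tip heater [np.float64(-67.1), np.float64(36.2), np.float64(54.1)] F [-3.4  0.3 19.4] open 0.003
turn deg -0.017249474841008805 d mm [-0.9  0.1 -0.1] units [-0.0012  0.0002 -0.0001]
```

Request:
play_rows(
  series=[
    {"tx":0,"ty":0,"tz":0,"turn":0},
    {"tx":0,"ty":0,"tz":0,"turn":0},
    {"tx":0,"ty":0,"tz":0,"turn":0},
    {"tx":0,"ty":0,"tz":0,"turn":0},
    {"tx":0,"ty":0,"tz":0,"turn":0},
    {"tx":0,"ty":0,"tz":0,"turn":0},
    {"tx":0,"ty":0,"tz":0,"turn":0},
    {"tx":0,"ty":0,"tz":0,"turn":0},
    {"tx":0,"ty":0,"tz":0,"turn":0},
    {"tx":0,"ty":0,"tz":0,"turn":0},
  ],
)

```text
time_s: 8.7
position: [0.5424, -0.0084, 0.1239]
tcp_rot: [[0.352, 0.936, 0.001], [0.936, -0.352, -0.0], [0.0, 0.001, -1.0]]
force: [-1.3, 0.4, 12.1]
opening: 0.005
```

Request:
play_rows(
  series=[
    {"tx":0,"ty":0,"tz":0,"turn":0},
    {"tx":0,"ty":0,"tz":0,"turn":0},
    {"tx":0,"ty":0,"tz":0,"turn":0},
    {"tx":0,"ty":0,"tz":0,"turn":0},
    {"tx":0,"ty":0,"tz":0,"turn":0},
  ],
)

```text
time_s: 9.2
position: [0.5424, -0.0084, 0.124]
tcp_rot: [[0.352, 0.936, 0.001], [0.936, -0.352, -0.0], [0.0, 0.001, -1.0]]
force: [-1.9, 0.2, 11.1]
opening: 0.003
```

Request:
play_rows(
  series=[
    {"tx":0,"ty":0,"tz":0.01,"turn":0},
    {"tx":0,"ty":0,"tz":0.02,"turn":0},
    {"tx":0,"ty":0,"tz":0.03,"turn":0},
    {"tx":0,"ty":0,"tz":0.03,"turn":0},
    {"tx":-0.0137,"ty":-0.0365,"tz":0,"turn":0},
    {"tx":-0.0137,"ty":-0.0365,"tz":0,"turn":0},
    {"tx":-0.0137,"ty":-0.0365,"tz":0,"turn":0},
    {"tx":-0.0137,"ty":-0.0365,"tz":0,"turn":0},
    {"tx":-0.0137,"ty":-0.0365,"tz":0,"turn":0},
    {"tx":0,"ty":0,"tz":0,"turn":0},
  ],
)

```text
time_s: 10.2
position: [0.4866, -0.1573, 0.1946]
tcp_rot: [[0.356, 0.935, -0.0], [0.935, -0.356, -0.001], [-0.001, 0.0, -1.0]]
force: [0.4, 0.2, -0.0]
opening: 0.004
```

Run:
```python
from g import *
go(-.068,-.120,.086)
from rig import vision
for n,off in(("side",(230,130)),):
    p=vision.capture(n);cv2.imwrite(f"pics/d_{n}.png",cv2.resize(p["pixels"][off[1]:off[1]+150,off[0]:off[0]+200],None,fx=4,fy=4,interpolation=cv2.INTER_CUBIC))
```

```text
t 10.2 tip heater [np.float64(-66.9), np.float64(-122.9), np.float64(124.9)] F [ 0.4  0.2 -0. ] open 0.004
turn deg 0.22849627626577274 d mm [  0.    3.1 -38.9] units [ 0.      0.0039 -0.0486]
```

View pics/d_side.png

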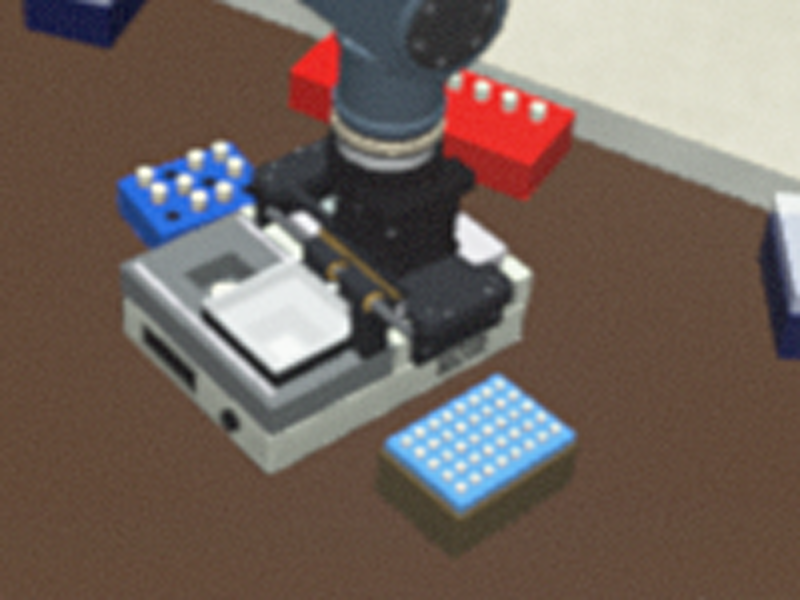

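Request:
play_rows(
  series=[
    {"tx":0,"ty":0,"tz":-0.02,"turn":0},
    {"tx":0,"ty":0,"tz":-0.02,"turn":0},
    {"tx":0,"ty":0,"tz":-0.0086,"turn":0},
    {"tx":0,"ty":0,"tz":0,"turn":0},
    {"tx":0.0035,"ty":0.0094,"tz":0,"turn":0},
    {"tx":0.0035,"ty":0.0094,"tz":0,"turn":0},
    {"tx":0.0026,"ty":0.007,"tz":0,"turn":0},
    {"tx":0.0026,"ty":0.007,"tz":0,"turn":0},
    {"tx":0.0026,"ty":0.007,"tz":0,"turn":0},
    {"tx":0.0026,"ty":0.007,"tz":0,"turn":0},
  ],
)

```text
time_s: 11.25
position: [0.5015, -0.1168, 0.1561]
tcp_rot: [[0.351, 0.936, 0.0], [0.936, -0.351, -0.001], [-0.001, 0.001, -1.0]]
force: [-1.0, -1.8, 2.2]
opening: 0.007
```

```bash
python3 -c "
from g import *
go(-.068,-.019,.086)"
```

```text
t 11.25 tip heater [np.float64(-67.2), np.float64(-79.7), np.float64(86.4)] F [-1.  -1.8  2.2] open 0.007
turn deg -0.047249652514167906 d mm [20.7 57.1 -0.4] units [ 0.0258  0.0714 -0.0005]
```

Request:
play_rows(
  series=[
    {"tx":0.0026,"ty":0.007,"tz":0,"turn":0},
    {"tx":0.0026,"ty":0.007,"tz":0,"turn":0},
    {"tx":0.0026,"ty":0.007,"tz":0,"turn":0},
    {"tx":0.0026,"ty":0.007,"tz":0,"turn":0},
    {"tx":0.0026,"ty":0.007,"tz":0,"turn":0},
    {"tx":0.0026,"ty":0.007,"tz":0,"turn":0},
    {"tx":0.0026,"ty":0.007,"tz":0,"turn":0},
    {"tx":0.0026,"ty":0.007,"tz":0,"turn":0},
    {"tx":0.0013,"ty":0.0035,"tz":0,"turn":0},
    {"tx":0.0013,"ty":0.0035,"tz":0,"turn":0},
  ],
)

```text
time_s: 12.25
position: [0.5202, -0.0662, 0.1558]
tcp_rot: [[0.352, 0.936, 0.0], [0.936, -0.352, -0.0], [0.0, 0.0, -1.0]]
force: [0.4, -2.5, 1.2]
opening: 0.003
```

```bash
python3 -c "
from g import *
go(-.068,-.019,.086)"
```

```text
t 12.25 tip heater [np.float64(-67.6), np.float64(-25.7), np.float64(86.1)] F [ 0.4 -2.5  1.2] open 0.003
turn deg -0.0190529547463143 d mm [ 2.   6.5 -0.1] units [ 0.0025  0.0081 -0.0001]
```

Request:
play_rows(
  series=[
    {"tx":0.0009,"ty":0.0023,"tz":0,"turn":0},
    {"tx":0.0009,"ty":0.0023,"tz":0,"turn":0},
    {"tx":0.0009,"ty":0.0023,"tz":0,"turn":0},
  ],
)

```text
time_s: 12.55
position: [0.5222, -0.0609, 0.1557]
tcp_rot: [[0.352, 0.936, -0.0], [0.936, -0.352, 0.0], [-0.0, -0.0, -1.0]]
force: [-0.4, -2.4, 0.9]
opening: 0.001
```

```bash
python3 -c "
from g import *
go(-.068,-.019,.086)"
```

```text
t 12.55 tip heater [np.float64(-67.6), np.float64(-20.1), np.float64(86.0)] F [-0.4 -2.4  0.9] open 0.001
turn deg 0.002282349000807926 d mm [ 0.   1.2 -0. ] units [ 0.      0.0015 -0.0001]
```

Request:
play_rows(
  series=[
    {"tx":0.0009,"ty":0.0023,"tz":0,"turn":0},
    {"tx":0.0005,"ty":0.0013,"tz":0,"turn":0},
  ],
)

```text
time_s: 12.75
position: [0.5233, -0.0579, 0.1558]
tcp_rot: [[0.352, 0.936, -0.0], [0.936, -0.352, 0.0], [0.0, -0.0, -1.0]]
force: [-0.6, -2.0, 1.6]
opening: 0.007
```

```bash
python3 -c "
from g import *
go(-.068,-.019,.086)"
```

```text
t 12.75 tip heater [np.float64(-67.6), np.float64(-16.9), np.float64(86.1)] F [-0.6 -2.   1.6] open 0.007
turn deg -0.003081164303907258 d mm [-1.1 -1.8 -0.1] units [-0.0014 -0.0022 -0.0001]
```

Request:
play_rows(
  series=[
    {"tx":0.0009,"ty":0.0023,"tz":0,"turn":0},
    {"tx":0.0005,"ty":0.0013,"tz":0,"turn":0},
  ],
)

```text
time_s: 12.95
position: [0.5241, -0.0558, 0.1558]
tcp_rot: [[0.35, 0.937, -0.001], [0.937, -0.35, -0.002], [-0.002, -0.0, -1.0]]
force: [-3.0, -8.2, 1.5]
opening: 0.007
```

```bash
python3 -c "
from g import *
go(-.068,-.019,.086)"
```

```text
t 12.95 tip heater [np.float64(-67.6), np.float64(-14.8), np.float64(86.1)] F [-3.  -8.2  1.5] open 0.007
turn deg -0.10195594240359185 d mm [-1.8 -3.8 -0.1] units [-0.0023 -0.0047 -0.0001]
```

Force is rising at the stop; press once more to confirm, then back off.

Request:
play_rows(
  series=[
    {"tx":0.0005,"ty":0.0013,"tz":0,"turn":0},
    {"tx":0,"ty":0,"tz":0,"turn":0},
  ],
)

```text
time_s: 13.15
position: [0.5242, -0.0557, 0.1558]
tcp_rot: [[0.35, 0.937, -0.002], [0.937, -0.35, -0.003], [-0.004, -0.001, -1.0]]
force: [-3.1, -9.8, 2.5]
opening: 0.006
```

```bash
python3 -c "
from g import *
go(-.068,-.019,.086)"
```

```text
t 13.15 tip heater [np.float64(-67.6), np.float64(-14.8), np.float64(86.1)] F [-3.1 -9.8  2.5] open 0.006
turn deg -0.1319816515837715 d mm [-1.8 -3.8 -0.1] units [-0.0023 -0.0047 -0.0001]
```

Hard stop. Back off, rise, and move clear for a look.

Request:
play_rows(
  series=[
    {"tx":-0.003,"ty":-0.008,"tz":0,"turn":0},
    {"tx":-0.003,"ty":-0.008,"tz":0,"turn":0},
    {"tx":0,"ty":0,"tz":0.03,"turn":0},
    {"tx":0,"ty":0,"tz":0.05,"turn":0},
    {"tx":0,"ty":0,"tz":0.05,"turn":0},
    {"tx":-0.01,"ty":-0.05,"tz":0.01,"turn":0},
    {"tx":-0.01,"ty":-0.05,"tz":0.01,"turn":0},
    {"tx":-0.01,"ty":-0.05,"tz":0,"turn":0},
    {"tx":-0.01,"ty":-0.05,"tz":0,"turn":0},
    {"tx":-0.01,"ty":-0.05,"tz":0,"turn":0},
  ],
)

```text
time_s: 14.15
position: [0.4793, -0.268, 0.2757]
tcp_rot: [[0.352, 0.936, 0.0], [0.936, -0.352, 0.001], [0.001, -0.0, -1.0]]
force: [-0.1, -0.1, -0.0]
opening: 0.006
```

Request:
play_rows(
  series=[
    {"tx":0,"ty":-0.05,"tz":0,"turn":0},
    {"tx":0,"ty":-0.05,"tz":0,"turn":0},
    {"tx":0,"ty":-0.05,"tz":0,"turn":0},
    {"tx":0,"ty":0,"tz":0,"turn":0},
    {"tx":0,"ty":0,"tz":0,"turn":0},
  ],
)

```text
time_s: 14.65
position: [0.4794, -0.3872, 0.275]
tcp_rot: [[0.354, 0.935, -0.001], [0.935, -0.354, 0.002], [0.002, -0.001, -1.0]]
force: [-0.8, -0.4, 0.5]
opening: 0.006
```

Run:
```python
from g import *
import pickle
from rig import vision
for n,off in(("top",(200,130)),("side",(230,130))):
    p=vision.capture(n)
    cv2.imwrite(f"pics/e_{n}_full.png",p["pixels"])
    im=cv2.resize(p["pixels"][off[1]:off[1]+150,off[0]:off[0]+200],None,fx=4,fy=4,interpolation=cv2.INTER_CUBIC)
    A=(proj(p,h2w(q,[(x,.037+y,.095) for x,y in((-.113,-.045),(-.023,-.045),(-.023,.045),(-.113,.045))]))-off+.5)*4-.5
    cv2.polylines(im,[A.round().astype(np.int32)],True,(0,0,255),1)
    cv2.imwrite(f"pics/e_{n}.png",im)
    o=pickle.load(open(f"{n}0.pkl","rb"))["pixels"]
    d=cv2.absdiff(o,p["pixels"]).max(2);cv2.imwrite(f"pics/diff_{n}.png",cv2.convertScaleAbs(d,alpha=3))
```

```text
(no output)
```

View pics/e_top.png

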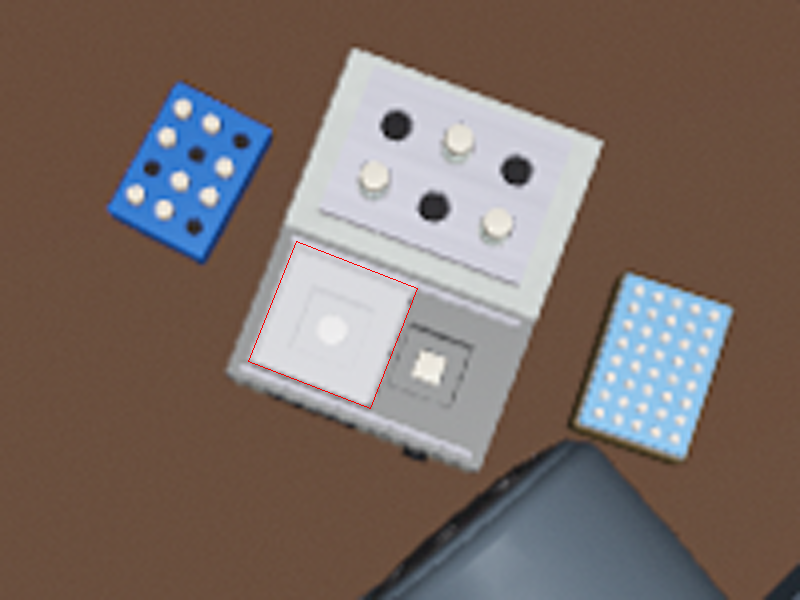

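View pics/e_side.png

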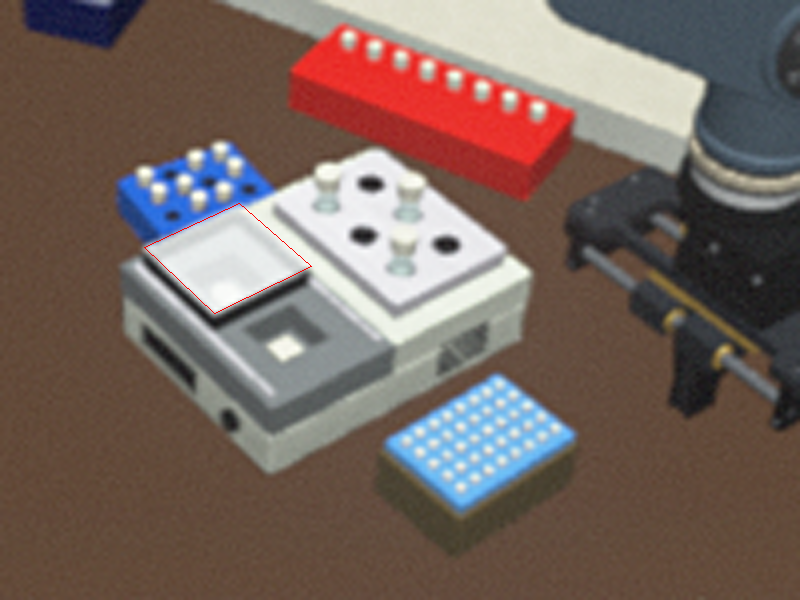

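View pics/diff_side.png

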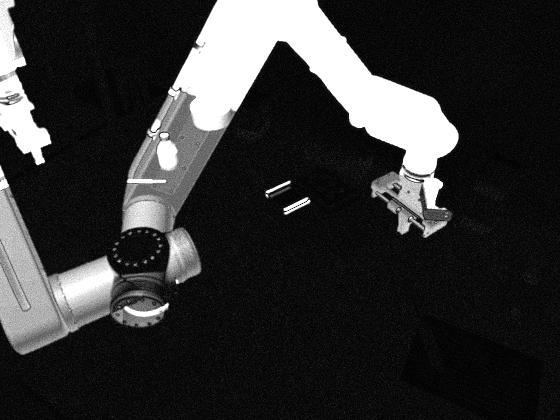

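View pics/diff_top.png

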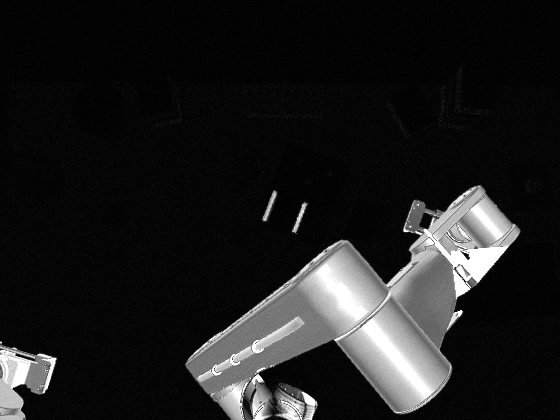

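```bash
python3 -c "
from rig import bot
print(bot.hand_in())"
```

```text
the job is handed in; nothing more can be done
None
```

The heater reset is done as asked and the job is handed in; the arm's clock read about 15 s of the 56 s allowed. I pushed the hood across, pressed and released the round key, then pushed the hood back over its well.

- **Hood across:** it reached its hard stop with about 15 N on the fingertips, and the side picture matched the fully open outline.
- **Round key:** the closed fingertips met the spring and bottomed at 54.1 mm above the bench, against 54 mm expected. They stayed down for 1.5 s at 11–19 N, then lifted clear.
- **Hood back:** it reached the other hard stop with about 10 N, and both final pictures match the outline of the fully covered position.
- **Everything else:** comparing the pictures before and after, only the hood and the arm changed in the parts the arm does not hide. The fingertips never went down at the square key's well. The arm ended clear of everything, with no contact force.

**Not confirmed:** in the last pictures the arm hides the pipette from the top camera and parts of the bottle and marker from the side camera. The pipette showed unchanged from the side, and the bottle and marker from the top.

**Disagreement:** the closed fingers turned out about 9 mm to a side rather than the 15 mm I assumed. The hood therefore met its stops 4–8 mm later than I first calculated, so I went by force instead.

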